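Fit the crossbar to the bead-strand stand until its button clicks

ROBOT

A 7-joint arm with a two-finger parallel gripper is mounted at the origin on the work surface. World frame = base frame: x ahead of the robot, y to its left, z up, the work surface at z = 0. Lengths are in m, angles in rad, forces in N, time in s.
With the tool pointing down it reaches from about 0.425 to 0.925 m from the base axis. Payload 6.8 kg.
Tool frame: the origin (TCP) lies between the finger pads; the fingertips stand 8 mm ahead of it and the grasp point (between the pads) lies 11 mm behind it; z points along the fingers, y is the direction in which the jaws open and shut (so a half turn about z gives the same grasp; the last joint's range is limited). The gripper opens to 88 mm and grips with 3 to 60 N. Pads are 20 mm wide; open, the fingers measure 115 mm over their backs; the gripper's body (75 mm by 178 mm) begins 61 mm behind the grasp point.
Start: joints at [1.118, 0.477, 0.022, 1.555, -0.011, 1.109, -0.083], TCP at [0.228, -0.635, 0.231] pointing down, gripper open.
Joint ranges: [-2.96, 2.96], [-0.34, 2.1], [-1.41, 1.46], [0.24, 2.44], [-1.37, 4.51], [0.17, 1.92], [-2.96, 2.96]. Speed limits (rad/s): [2.39, 2.39, 3.14, 3.14, 3.14, 3.14, 3.14].

INTERFACE

Orientations are given as a unit quaternion [x, y, z, w].
In Python, from bench import * gives the robot as it stands. The module is installed in compiled form; this text tells all that it offers.
- The arm moves only by the tool jog_arm, never from a script. Its argument "increments" is a list of rows, each a list of 6 numbers: the shift along the world's x, y, z in m, then the turn, a rotation vector about the world's x, y, z in rad. In form: [[dx, dy, dz, rx, ry, rz], ...]. A call has 1 to 10 rows; each row shifts and turns the pose as measured when the row begins; what a row does not reach is not made up. A row lasts 1/12 s, in which the tool goes at most 41.7 mm and 7.16 degrees, less where a joint would pass 70% of its speed; a pose out of reach is approached as far as the arm can. A call is refused whole if a number of a shift passes 0.0417 or a number of a turn 0.125, either way. A call with a gripper value outside its range is refused whole. "jaw" is the finger opening in m, from 0 to 0.0878, set as the call begins (left out, the last holds). The fingers move at their own pace and stop on an object; the grip force is fixed at half the most. Time passes only in rows, so rows that do not move let the fingers close. It gives the time, the measured TCP pose, the force and the opening at its end, in the units of the state.
- observe(): the state, without advancing time (a new reading comes with each control period).
- camera(name): name is "scene" or "top"; returns a dict with "img" (480x640x3 uint8, blue, green, red), "camera_matrix" (3x3 intrinsics, pixels), "R" (3x3) and "t" (3): a world point X has camera coordinates R X + t. Camera axes: x right, y down, z forward; pixel columns grow to the right and rows downward; lengths in m; the calibration is good to about 2 mm. A picture is of the moment at which its call begins. There is no depth.
- sign_off(): hands the job in, once; it reports no verdict.
The state is a dict: "time_s": time; "joint_positions": joint angles; "dq": joint speeds; "joint_torque": joint torques, N m; "position": TCP position; "tool_rot": TCP orientation; "force": force on the tool from outside, world axes, zero at the start; "wrist_torque": the same for the moment, N m; "grip_width": finger opening in m.
Only numpy, scipy, OpenCV 4.12 (cv2) and the standard library are available. Lean on these libraries where they do the work, as an engineer would, in place of code of your own. Each camera call takes 0.05 s, during which the arm holds its last target.

TASK

Lift the crossbar out of its wooden parking block, slide its square tube down into the metal stand with the orange button on the side of the tall flared lip, and push gently until the button springs out through the hole in the stand's wall. Never force the tube hard against the stand, let go of it standing locked and upright, and leave the red tray, the jar and the spool where they are.

Things in the scene. Friction and masses are not known exactly. Their poses are not given: they have to be found in the camera images.
- bar: Loose crossbar, 0.18 to 0.31 kg: upright steel tube 20 x 20 mm with a wooden bar across its top (T). Origin: centre of the tube's foot; z up the tube, y along the bar, x towards the button's side. Bar 22 mm wide (x), 22 high, 178 long (y), centre 156 mm above the foot; 24 mm maroon end caps. Grasp it across x at its middle. It starts upright in the block, foot on the block's floor.
- button (a joint): Sprung orange button, 8 mm diameter, domed, in the tube's +x face, centre 22 mm above the foot. 0 = out, nose 9 mm proud of the face; grows when pressed, to 0.0098 m. Spring 1.3 N when out, 3 N when flush. Inside the stand the wall keeps it pressed to 0.006-0.0095; it snaps back to 0 on meeting the hole, and then the tube is locked and cannot be pushed on.
- stand: Fixed stand: steel base 120 x 120 x 10 mm, upright square aluminium tube, inner opening 23 x 23 mm, walls 4 mm, mouth 120 mm above the bench. Origin on the bench on the tube's axis, z up, x towards the wall with the hole and tall lip. The one 11 x 11 mm hole, drilled by eye, is centred anywhere from 38 to 66 mm below the mouth: not measured. Sliding takes 3 to 12 N; over 20 N is forcing it.
- stand_mouth (a point): Centre of the stand's mouth, on the tube's axis 120 mm above the bench; axes as the stand's. Four black lips flare upwards from the mouth's edges, 25 degrees from vertical: the +x one, which presses the button in as the tube goes down, widens by 12 mm and is 26 mm high (top 146 mm above the bench); the other three widen by 6 mm and are 13 mm high.
- block: Fixed wooden parking block 70 x 70 x 30 mm with a 23 mm square hole, floor 8 mm above the bench, and a 14 mm wide slot for the button, open to its +x side. Origin on the bench under the hole's centre, z up.
- tray: Bystander: red plastic tray of beads, 130 x 100 x 30 mm, origin at the centre of its underside. Leave it where it is.
- jar: Bystander: amber glass jar with a white cap, 60 mm diameter, 75 mm high, origin at the centre of its underside. Leave it where it is.
- spool: Bystander: copper wire spool, 52 mm diameter, 40 mm high, origin at the centre of its underside. Leave it where it is.
There are look-alikes about, which are no part of the job. What is shaped like the bar but green is not meant.

How it is judged:
On the way, in this order (a step that is already met when the one before it is completed fails the run):
1. the crossbar is lifted out of the block (height (world z) of bar above 0.06 m), for 0.1 s.
2. the tube is in the stand with the button squeezed in by the wall (value of joint button above 0.005 m and z of bar in the frame of stand below 0.115 m and horizontal distance between bar and stand_mouth below 0.006 m), for 0.1 s.
3. the button has sprung out through the hole (value of joint button below 0.002 m and z of bar in the frame of stand below 0.066 m and horizontal distance between bar and stand_mouth below 0.006 m), for 0.2 s.
At the end, for the whole second after the job is handed in: The button is fully out (joint below 2 mm) through the stand's hole, the tube's foot is inside the stand 26 to 66 mm above the bench and within 6 mm of its axis, the crossbar is upright within 0.12 rad, at rest and released (all of step 3 and z of bar in the frame of stand above 0.026 m and angle between bar's own z axis and vertical below 0.12 rad and linear speed of bar below 0.02 m/s); the robot touches nothing.
It fails at once if the tube or button is forced against the stand with more than 35 N (contact force between bar and stand above 35 N).
It fails at once if the bead tray is shifted by more than 15 mm (distance of tray from where it was at the start of the episode above 0.015 m).
It fails at once if the jar is shifted by more than 15 mm (distance of jar from where it was at the start of the episode above 0.015 m).
It fails at once if the spool is shifted by more than 15 mm (distance of spool from where it was at the start of the episode above 0.015 m).
It also fails if it takes over 54 s, if anything falls off the work surface, if the arm or the gripper's body presses on something with over 40 N, if the wrist force passes 120 N, or if a joint passes its speed limit or range.

## Working session

There is one attempt and no reset: what is moved stays moved. The work goes in short steps, Python scripts to look and compute and a tool call to move; the robot and the scene stay as the last step left them, time stands still between calls to the robot, and variables do not carry over. Pictures are saved under pics/ and viewed, and the job is handed in when it is done.

Besides the shell and the picture viewer there is one more tool, called after ">>>" as a command line: name --pt "numbers of a row" for each row, then --argument value for the rest. jog_arm: Moves the arm, as the interface text tells. Its arguments: {"type":"object","properties":{"increments":{"type":"array","items":{"type":"array","items":{"type":"number"}}},"jaw":{"type":"number"}},"required":["increments"]}

```bash
mkdir -p pics
python3 - <<'E'
from bench import *
import cv2,json,pickle
for n in("scene","top"):
    c=camera(n); cv2.imwrite(f"pics/{n}0.png",c["img"]); pickle.dump(c,open(n+"0.pkl","wb")); print(n,c["camera_matrix"],c["R"],c["t"])
print(observe())
E
```

```text
scene [[614.57919566   0.         318.51588245]
 [  0.         614.57919566 235.4666677 ]
 [  0.           0.           1.        ]] [[ 0.97538474  0.219975   -0.01534965]
 [ 0.13594914 -0.65469362 -0.74356849]
 [-0.17361579  0.72317859 -0.66848357]] [-0.54880876  0.0323066   1.50299678]
top [[446.56291738   0.         318.88042694]
 [  0.         446.56291738 239.85737188]
 [  0.           0.           1.        ]] [[-2.16158106e-03 -9.99922634e-01  1.22496439e-02]
 [-9.95424771e-01  9.81393243e-04 -9.55435131e-02]
 [ 9.55240996e-02 -1.24001240e-02 -9.95349880e-01]] [0.06803818 0.56853753 0.92033424]
{'time_s': 0.1, 'joint_positions': array([ 1.11790159,  0.47770628,  0.02236942,  1.55633925, -0.01147375,
        1.10934284, -0.08310199]), 'dq': array([-0.00086152, -0.0023453 , -0.00065379, -0.00359518, -0.00012889,
        0.00054591, -0.00070132]), 'joint_torque': array([ 4.42220175e-03, -5.84089494e+01,  1.54001433e+00, -2.73314846e+01,
       -5.42285421e-02,  1.30840600e-02,  4.99697683e-05]), 'position': array([ 0.22793558, -0.63477574,  0.2297926 ]), 'tool_rot': array([ 9.85175477e-01,  1.71547617e-01, -2.19585028e-04, -8.04193048e-04]), 'force': array([0.43686316, 0.15824312, 0.11028338]), 'wrist_torque': array([-0.03211687,  0.04981033,  0.01514446]), 'grip_width': 0.0876135083519565}
```

View pics/scene0.png

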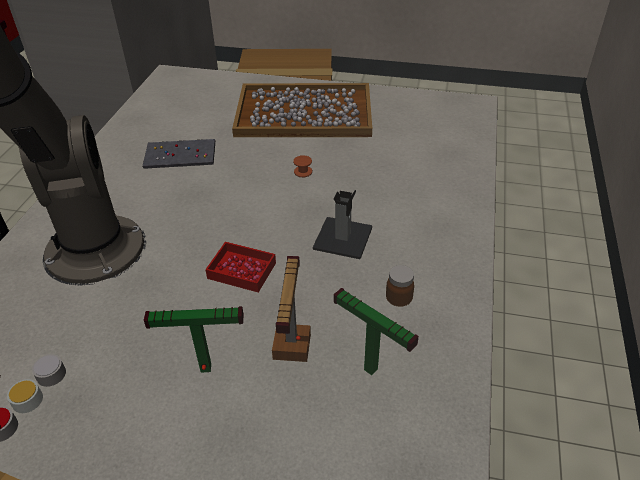

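View pics/top0.png

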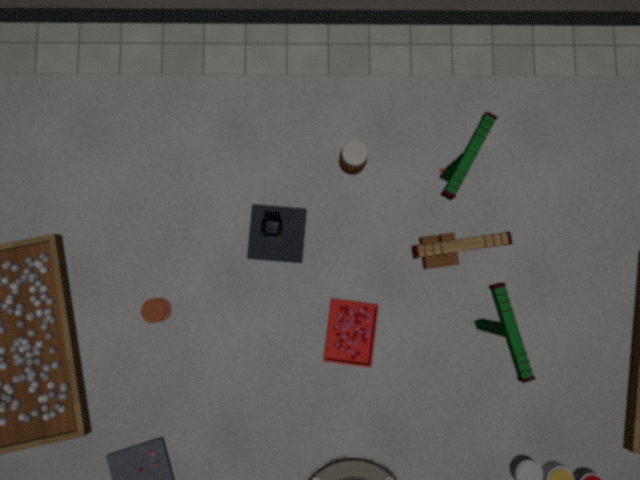

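Run:
```python
import cv2,numpy as np
s=cv2.imread("pics/scene0.png");t=cv2.imread("pics/top0.png")
R=lambda a,k:cv2.resize(a,None,fx=k,fy=k,interpolation=cv2.INTER_CUBIC)
a=R(s[245:375,250:350],4.6);b=R(s[180:270,300:385],4.6)
cv2.imwrite("pics/c1.png",a);cv2.imwrite("pics/c2.png",b)
cv2.imwrite("pics/c3.png",R(t[215:285,400:520],6));cv2.imwrite("pics/c4.png",R(t[190:270,235:320],7))
```

```text
(no output)
```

View pics/c1.png

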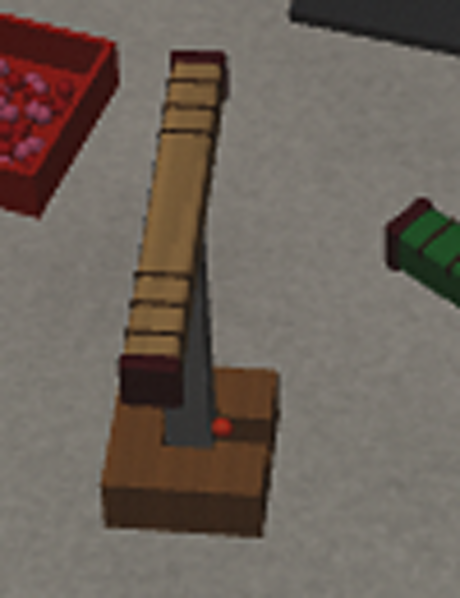

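View pics/c2.png

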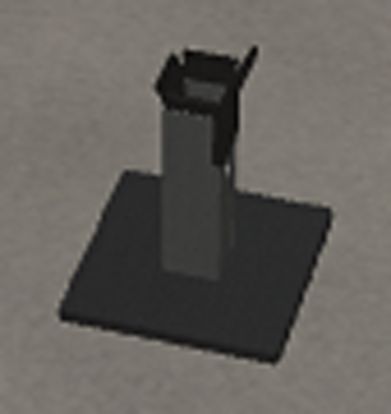

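View pics/c3.png

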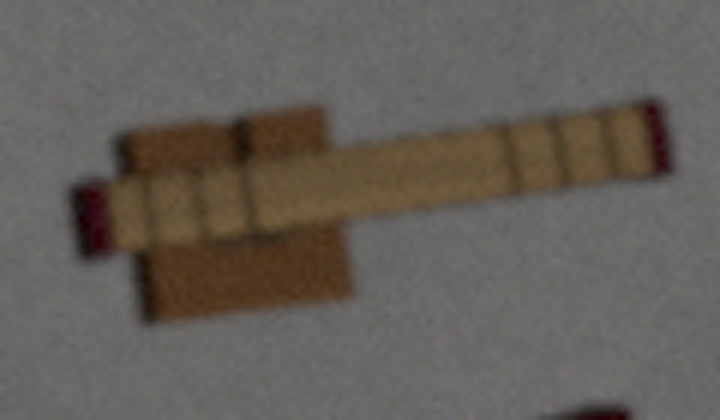

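View pics/c4.png

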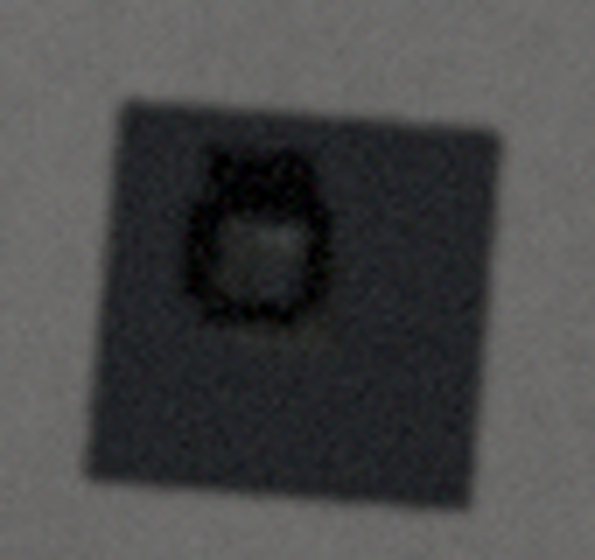

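```bash
cat > h.py <<'E'
import numpy as np,cv2,pickle
from scipy.optimize import least_squares
def proj(c,X):
    p=(np.asarray(X)@c["R"].T+c["t"])@c["camera_matrix"].T
    return p[:,:2]/p[:,2:]
def place(q,L):
    L=np.asarray(L,float);c,s=np.cos(q[2]),np.sin(q[2])
    return np.c_[q[0]+c*L[:,0]-s*L[:,1],q[1]+s*L[:,0]+c*L[:,1],L[:,2]]
def un(p,k,off): return (np.asarray(p,float)+.5)/k-.5+np.array(off)
def ray(c,p,z):
    K=c["camera_matrix"];d=c["R"].T@np.linalg.solve(K,[*p,1]);o=-c["R"].T@c["t"];return o+d*(z-o[2])/d[2]
def fit(obs,q0):
    f=lambda q:np.concatenate([(proj(c,place(q,L))-P).ravel() for c,L,P in obs])
    r=least_squares(f,q0,loss="soft_l1");return r.x,f(r.x)
E
python3 - <<'E'
from h import *
S=pickle.load(open("scene0.pkl","rb"));T=pickle.load(open("top0.pkl","rb"))
a=.035
blT=(T,[[a,a,.03],[a,-a,.03],[-a,-a,.03],[-a,a,.03]],un([(120,130),(327,105),(352,295),(150,322)],6,(400,215)))
blS=(S,[[-a,-a,.03],[a,-a,.03],[a,a,.03],[-a,-a,0],[a,-a,0]],un([(103,488),(267,493),(280,375),(103,527),(263,536)],4.6,(250,245)))
b=.089;zt=.175
baT=(T,[[.011,b,zt],[-.011,b,zt],[.011,-b,zt],[-.011,-b,zt]],un([(75,185),(82,260),(658,100),(670,172)],6,(400,215)))
baS=(S,[[.011,-b,zt],[-.011,-b,zt],[-.011,b,zt],[.011,b,zt],[-.011,-b,zt-.022],[.011,-b,zt-.022]],un([(183,358),(121,355),(171,52),(226,54),(120,401),(181,406)],4.6,(250,245)))
s=.06
stT=(T,[[s,s,.01],[s,-s,.01],[-s,-s,.01],[-s,s,.01]],un([(122,100),(498,130),(468,507),(90,478)],7,(235,190)))
stS=(S,[[-s,s,.01],[s,s,.01],[s,-s,.01],[-s,-s,.01]],un([(125,172),(332,208),(278,350),(62,308)],4.6,(300,180)))
q={}
for n,A,B in(("block",blT,blS),("bar",baT,baS),("stand",stT,stS)):
    for l,o in(("T",[A]),("S",[B]),("TS",[A,B])):
        x,r=fit(o,[.5,-.1,0]);print(n,l,x.round(4),r.round(1))
    q[n]=x
pickle.dump(q,open("q.pkl","wb"))
i=11.5e-3
def draw(c,nm,box,k):
    im=cv2.resize(c["img"],None,fx=k,fy=k,interpolation=cv2.INTER_CUBIC)
    def P(X,col,cl=True): cv2.polylines(im,[np.int32(((proj(c,X)+.5)*k-.5)*16)],cl,col,1,cv2.LINE_AA,4)
    sq=lambda h,z:[[h,h,z],[h,-h,z],[-h,-h,z],[-h,h,z]]
    P(place(q["stand"],sq(s,.01)),(0,255,0));P(place(q["stand"],sq(i,.12)),(0,255,255))
    P(place(q["stand"],[[i+.012,i,.146],[i+.012,-i,.146]]),(255,255,0),False)
    P(place(q["stand"],sq(.0155,.01)),(255,0,255))
    P(place(q["block"],sq(a,.03)),(0,255,0));P(place(q["bar"],[[.011,b,zt],[.011,-b,zt],[-.011,-b,zt],[-.011,b,zt]]),(0,255,255))
    P(place(q["bar"],sq(.01,.03)),(255,255,0))
    for j,(x0,y0,x1,y1) in enumerate(box): cv2.imwrite(f"pics/{nm}{j}.png",im[y0*k:y1*k,x0*k:x1*k])
draw(T,"oT",[(400,215,520,285),(235,190,320,270)],6)
draw(S,"oS",[(250,245,350,375),(300,180,385,270)],4)
A=[cv2.imread(f"pics/{n}.png") for n in("oT0","oT1","oS0","oS1")]
W=np.zeros((600,800,3),np.uint8)
for m,(y,x,h,w) in zip(A,((0,0,240,400),(240,0,360,400),(0,400,300,400),(300,400,300,400))):
    f=min(h/m.shape[0],w/m.shape[1]);r=cv2.resize(m,None,fx=f,fy=f);W[y:y+r.shape[0],x:x+r.shape[1]]=r[:h,:w]
cv2.imwrite("pics/ov.png",W)
for n,c,p,z in(("tray",S,(241,267),.015),("jar",T,(354,153),.085),("spool",T,(156,310),.04),("grn",T,(470,155),.16),("grn2",T,(512,335),.16)): print(n,ray(c,p,z).round(3))
E
```

```text
block T [ 0.5465 -0.1871  0.1214] [ 0.8 -0.5 -1.2 -0.4 -0.4  0.7  0.6  0.3]
block S [ 0.549  -0.188   0.1329] [-0.1 -0.5 -0.9  0.6 -0.3 -1.   0.9  0.2  0.4  0.4]
block TS [ 0.5478 -0.1875  0.1326] [ 0.8 -1.  -1.3 -1.2 -0.1 -0.2  0.9 -0.2 -0.6 -0.8 -1.4  0.3 -0.7 -1.2
  0.4 -0.1 -0.1  0.1]
bar T [ 0.5459 -0.1869  0.1441] [-0.3  0.1  0.5 -0.2 -0.2  0.   0.   0.1]
bar S [ 0.5479 -0.1853  0.1462] [-1.1  2.   0.1  2.   0.5 -1.3 -0.4 -1.3  1.  -0.  -0.1 -0.5]
bar TS [ 0.547  -0.1863  0.1475] [-0.7 -0.3  0.2 -0.6 -0.6 -0.7 -0.3 -0.7 -1.7  2.3 -0.5  2.4 -0.1 -1.
 -1.  -1.   0.5  0.3 -0.6 -0.2]
stand T [ 0.5857  0.1581 -0.0781] [-0.6 -0.6  0.8 -0.6  0.7  0.6 -1.   0.5]
stand S [ 0.588   0.1602 -0.0774] [-0.3 -1.1  0.6 -0.3  0.5  0.8 -0.9  0.2]
stand TS [ 0.5868  0.1588 -0.0775] [-0.9 -1.   0.5 -1.1  0.4  0.1 -1.4  0.  -0.9 -0.8  0.  -0.  -0.1  1.1
 -1.5  0.5]
tray [ 0.379 -0.001  0.015]
jar [ 0.74  -0.004  0.085]
spool [0.423 0.402 0.04 ]
grn [ 0.714 -0.213  0.16 ]
grn2 [ 0.384 -0.277  0.16 ]
```

View pics/ov.png

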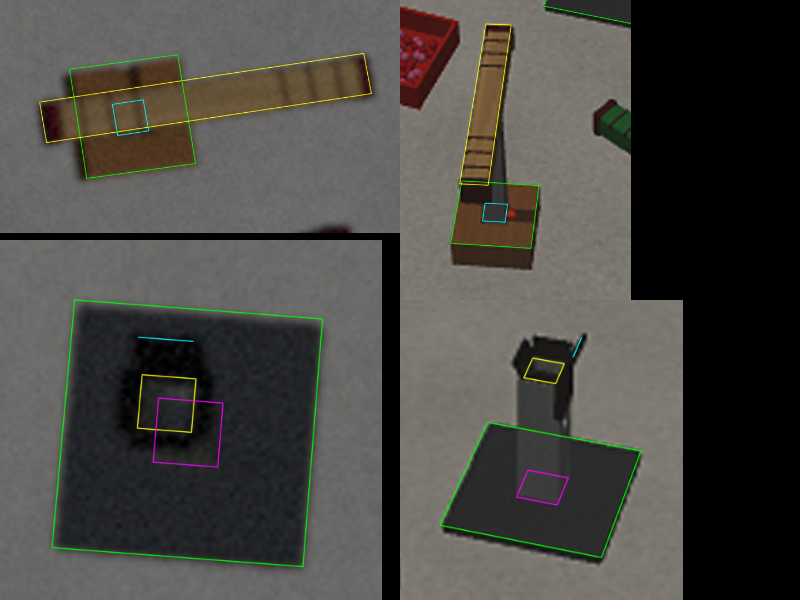

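Candidates for the bar are the wooden T in the block at scene (288,300) / top (462,245), the green T at scene (195,317) and the green T at scene (375,320). I choose the wooden T: the crop shows natural wood, maroon caps, and an orange button at +x, in the block's slot. The stand's tall lip is also on its world +x side. Next I go to a hover above the bar.

>>> jog_arm --pt "0.02 0.028 0.002 0 0 0.12" --pt "0.02 0.028 0.002 0 0 0.12" --pt "0.02 0.028 0.002 0 0 0.12" --pt "0.02 0.028 0.002 0 0 0.12" --pt "0.02 0.028 0.002 0 0 0.12" --pt "0.02 0.028 0.002 0 0 0.12" --pt "0.02 0.028 0.002 0 0 0.12" --pt "0.02 0.028 0 0 0 0.12" --pt "0.02 0.028 0 0 0 0.12" --pt "0.02 0.028 0 0 0 0.12" --jaw 0.0878

```text
time_s: 0.93
position: [0.4231, -0.347, 0.2396]
tool_rot: [0.705, 0.709, -0.005, -0.001]
force: [0.6, -0.1, -0.6]
grip_width: 0.0876
```

>>> jog_arm --pt "0.02 0.026 0 0 0 0.03" --pt "0.02 0.026 0 0 0 0.03" --pt "0.02 0.026 0 0 0 0.03" --pt "0.02 0.026 0 0 0 0.03" --pt "0.02 0.026 0 0 0 0.02" --pt "0.018 0.022 0 0 0 0" --pt "0.005 0.007 0 0 0 0" --pt "0 0 0 0 0 0"

```text
time_s: 1.6
position: [0.5523, -0.1701, 0.238]
tool_rot: [0.644, 0.765, -0.004, -0.003]
force: [0.2, -0.3, -0.5]
grip_width: 0.0878
```

```bash
cat > st.py <<'E'
from bench import *
import numpy as np
from scipy.spatial.transform import Rotation as Ro
o=observe();M=Ro.from_quat(o["tool_rot"]).as_matrix()
print(o["time_s"],o["position"].round(4),"jawang",np.arctan2(M[1,1],M[0,1]).round(4),"z",M[:,2].round(4),"F",o["force"].round(2),"T",o["wrist_torque"].round(2),"w",round(o["grip_width"],4),"q7",o["joint_positions"][6].round(2))
E
python3 st.py
```

```text
1.6 [ 0.5523 -0.1701  0.238 ] jawang 0.1724 z [-0.0091 -0.0029 -1.    ] F [ 0.21 -0.28 -0.55] T [-0.03 -0.11  0.04] w 0.0878 q7 0.2
```

>>> jog_arm --pt "-0.0055 -0.0165 -0.01 0.003 -0.009 -0.026" --pt "0 0 0 0 0 0"

```text
time_s: 1.77
position: [0.5462, -0.1869, 0.2272]
tool_rot: [0.653, 0.757, -0.0, -0.0]
force: [-1.0, -0.6, -0.0]
grip_width: 0.0879
```

```bash
python3 st.py
python3 - <<'E'
from h import *
from bench import *
q=pickle.load(open("q.pkl","rb"))
W=[]
for n,x0,y0 in(("top",400,180),("scene",235,150)):
    c=camera(n);im=cv2.resize(c["img"][y0:y0+150,x0:x0+100],None,fx=4,fy=4,interpolation=cv2.INTER_CUBIC);W.append(im)
cv2.imwrite("pics/h1.png",np.hstack(W))
E
```

```text
1.7667 [ 0.5462 -0.1869  0.2272] jawang 0.1479 z [-1.1e-03  2.0e-04 -1.0e+00] F [-1.03 -0.56 -0.03] T [-0.09 -0.01 -0.01] w 0.0879 q7 0.21
```

View pics/h1.png

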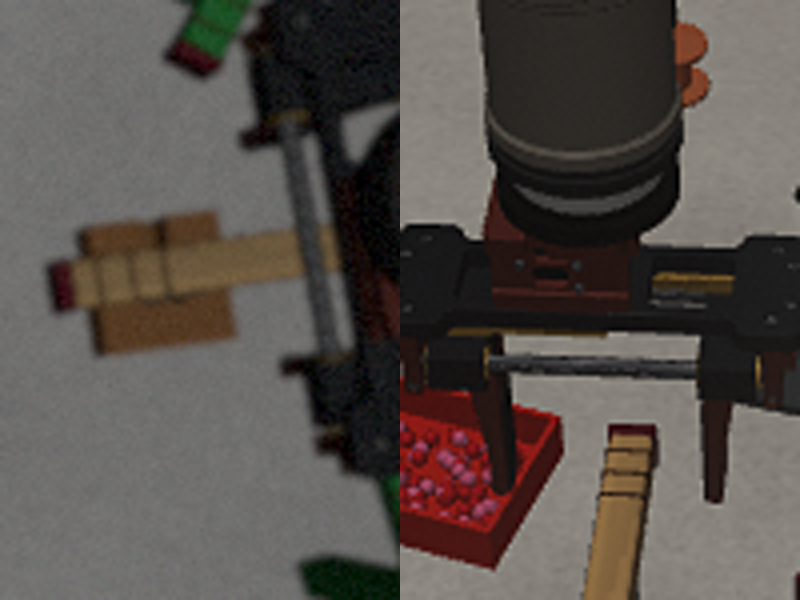

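The fingers straddle the bar (top view: bar at column 330, between the jaw carriages at rows 115 and 370). I descend now.

>>> jog_arm --pt "0.0005 0 -0.02 0 0 0" --pt "0 0 -0.02 0 0 0" --pt "0 0 -0.02 0 0 0" --pt "0 0 -0.01 0 0 0" --pt "0 0 -0.003 0 0 0" --pt "0 0 0 0 0 0"

```text
time_s: 2.37
position: [0.5494, -0.1863, 0.1581]
tool_rot: [0.653, 0.757, 0.002, 0.003]
force: [-0.1, 1.0, 1.0]
grip_width: 0.0879
```

```bash
python3 st.py
```

```text
2.3667 [ 0.5494 -0.1863  0.1581] jawang 0.1481 z [ 0.0072 -0.0012 -1.    ] F [-0.06  1.01  1.02] T [-0.01 -0.05 -0.03] w 0.0879 q7 0.17
```

>>> jog_arm --pt "-0.0025 0 -0.004 0.001 0.007 0" --pt "0 0 0 0 0 0" --pt "0 0 0 0 0 0"

```text
time_s: 2.62
position: [0.5478, -0.1868, 0.1562]
tool_rot: [0.653, 0.757, 0.0, 0.001]
force: [0.1, -1.5, -0.9]
grip_width: 0.0878
```

```bash
python3 st.py
```

```text
2.6167 [ 0.5478 -0.1868  0.1562] jawang 0.1477 z [ 0.0023 -0.001  -1.    ] F [ 0.14 -1.55 -0.91] T [-0.05 -0.06 -0.  ] w 0.0878 q7 0.17
```

>>> jog_arm --pt "-0.0008 0 -0.004 0.001 0.002 0" --pt "0 0 0 0 0 0"

```text
time_s: 2.78
position: [0.5478, -0.187, 0.1532]
tool_rot: [0.653, 0.757, 0.0, 0.001]
force: [0.1, -0.5, -0.5]
grip_width: 0.0877
```

>>> jog_arm --pt "0 0 0 0 0 0" --pt "0 0 0 0 0 0" --pt "0 0 0 0 0 0" --pt "0 0 0 0 0 0" --pt "0 0 0 0 0 0" --pt "0 0 0 0 0 0" --jaw 0.0

```text
time_s: 3.28
position: [0.5484, -0.187, 0.1541]
tool_rot: [0.653, 0.757, 0.001, 0.002]
force: [-0.2, 0.1, -0.8]
grip_width: 0.0515
```

```bash
python3 st.py
```

```text
3.2833 [ 0.5484 -0.187   0.1541] jawang 0.1477 z [ 0.0038 -0.0012 -1.    ] F [-0.24  0.13 -0.75] T [-0.   -0.1   0.02] w 0.0515 q7 0.17
```

>>> jog_arm --pt "-0.001 0 -0.0005 0.001 0.004 0" --pt "0 0 0 0 0 0" --pt "0 0 0 0 0 0" --pt "0 0 0 0 0 0" --pt "0 0 0 0 0 0" --pt "0 0 0 0 0 0" --pt "0 0 0 0 0 0" --jaw 0.0

```text
time_s: 3.87
position: [0.5472, -0.187, 0.1535]
tool_rot: [0.653, 0.757, -0.0, -0.0]
force: [0.1, 1.4, -0.5]
grip_width: 0.0219
```

```bash
python3 st.py
```

```text
3.8667 [ 0.5472 -0.187   0.1535] jawang 0.1477 z [-9.e-04 -0.e+00 -1.e+00] F [ 0.07  1.35 -0.55] T [ 0.   -0.15 -0.03] w 0.0219 q7 0.17
```

>>> jog_arm --pt "0 0 0.008 0 0 0" --pt "0 0 0.015 0 0 0" --pt "0 0 0.02 0 0 0" --pt "0 0 0.02 0 0 0" --pt "0 0 0.02 0 0 0" --pt "0 0 0.02 0 0 0" --pt "0 0 0.02 0 0 0" --pt "0 0 0.02 0 0 0" --pt "0 0 0.015 0 0 0" --pt "0 0 0.005 0 0 0"

```text
time_s: 4.7
position: [0.5423, -0.1847, 0.3227]
tool_rot: [0.652, 0.758, -0.001, -0.005]
force: [0.2, 0.2, -1.7]
grip_width: 0.022
```

```bash
python3 st.py
```

```text
4.7 [ 0.5423 -0.1847  0.3227] jawang 0.1498 z [-0.0096  0.0045 -0.9999] F [ 0.16  0.2  -1.7 ] T [-0.01 -0.16 -0.01] w 0.022 q7 0.25
```

>>> jog_arm --pt "0.003 0.02 0.001 -0.004 -0.009 -0.02" --pt "0.004 0.03 0 0 0 -0.02" --pt "0.004 0.03 0 0 0 -0.02" --pt "0.004 0.03 0 0 0 -0.02" --pt "0.004 0.03 0 0 0 -0.02" --pt "0.004 0.03 0 0 0 -0.02" --pt "0.004 0.03 0 0 0 -0.02" --pt "0.004 0.03 0 0 0 -0.02" --pt "0.004 0.03 0 0 0 -0.02" --pt "0.004 0.03 0 0 0 -0.02"

```text
time_s: 5.53
position: [0.5762, 0.1059, 0.3208]
tool_rot: [0.734, 0.679, -0.005, -0.001]
force: [0.7, 0.2, -2.3]
grip_width: 0.022
```

```bash
python3 st.py
```

```text
5.5333 [0.5762 0.1059 0.3208] jawang -0.0776 z [-0.0081 -0.0058 -1.    ] F [ 0.66  0.15 -2.25] T [-0.01 -0.13 -0.07] w 0.022 q7 -0.52
```

>>> jog_arm --pt "0.004 0.02 0.002 0 0 0" --pt "0.004 0.015 0.002 0 0 0" --pt "0.002 0.008 0 0 0 0" --pt "0 0 0 0 0 0" --pt "0 0 0 0 0 0"

```text
time_s: 5.95
position: [0.5827, 0.1599, 0.3215]
tool_rot: [0.73, 0.684, -0.007, -0.004]
force: [-0.3, -1.1, -2.7]
grip_width: 0.0217
```

```bash
python3 st.py
```

```text
5.95 [0.5827 0.1599 0.3215] jawang -0.0656 z [-0.015  -0.0032 -0.9999] F [-0.31 -1.08 -2.72] T [ 0.01 -0.13  0.02] w 0.0217 q7 -0.61
```

>>> jog_arm --pt "0.004 -0.0015 0 0.003 -0.015 -0.012" --pt "0 0 0 0 0 0" --pt "0 0 0 0 0 0"

```text
time_s: 6.2
position: [0.5869, 0.154, 0.3205]
tool_rot: [0.736, 0.677, -0.001, 0.001]
force: [0.1, 0.1, -2.2]
grip_width: 0.0218
```

```bash
python3 st.py
```

```text
6.2 [0.5869 0.154  0.3205] jawang -0.0832 z [ 0.     -0.0024 -1.    ] F [ 0.13  0.13 -2.23] T [-0.02 -0.05  0.02] w 0.0218 q7 -0.62
```

>>> jog_arm --pt "0 0.0045 0 0.002 0 0.005" --pt "0 0 0 0 0 0" --pt "0 0 0 0 0 0"

```text
time_s: 6.45
position: [0.5873, 0.1555, 0.3206]
tool_rot: [0.736, 0.677, -0.0, 0.001]
force: [-0.2, -1.0, -2.2]
grip_width: 0.0221
```

```bash
python3 st.py
python3 - <<'E'
from h import *
from bench import *
W=[]
for n,x0,y0 in(("top",235,150),("scene",290,80)):
    c=camera(n);pickle.dump(c,open(n+"2.pkl","wb"));W.append(cv2.resize(c["img"][y0:y0+150,x0:x0+100],None,fx=4,fy=4,interpolation=cv2.INTER_CUBIC))
cv2.imwrite("pics/h2.png",np.hstack(W))
E
```

```text
6.45 [0.5873 0.1555 0.3206] jawang -0.0825 z [ 4.0e-04 -1.8e-03 -1.0e+00] F [-0.25 -0.98 -2.24] T [-0.07 -0.06  0.01] w 0.0221 q7 -0.62
```

View pics/h2.png

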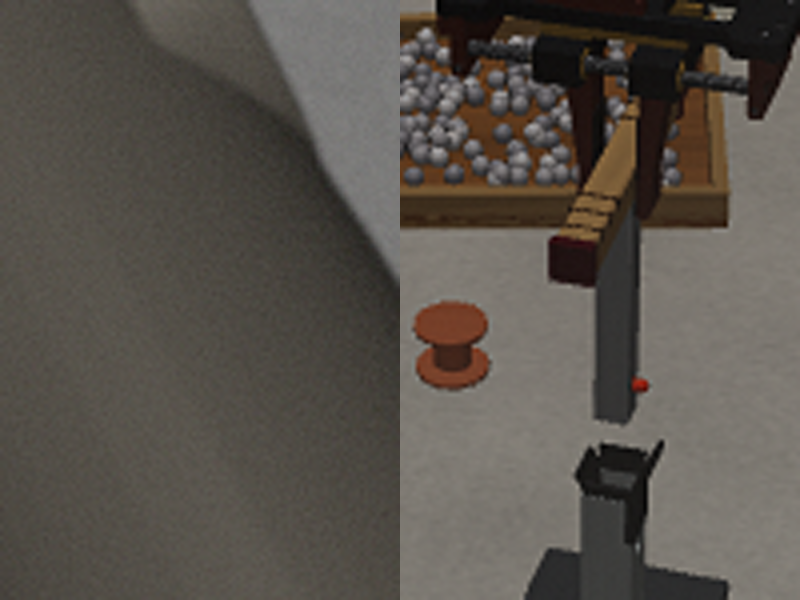

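Run:
```python
from h import *
c=pickle.load(open("scene2.pkl","rb"))
f=lambda u,v:un((u-400,v),4,(290,80))
z=.3206-.1455
for q in([.5873,.1555,-.0825],[.588,.157,-.0825]):
    r=proj(c,place(q,[[-.01,-.01,z],[.01,-.01,z],[.01,.01,z],[.017,0,z+.022],[-.011,-.089,z+.167],[.011,-.089,z+.167],[-.011,-.089,z+.145]]))
    print(((r-[290,80]+.5)*4-.5+[400,0]).round(0).tolist())
for p in((594,415),(631,424)): print(ray(c,f(*p),z).round(4))
q=pickle.load(open("q.pkl","rb"))["stand"]
i=.0115
r=proj(c,place([.588,.1602,-.0774],[[-i,-i,.12],[i,-i,.12],[i,i,.12],[-i,i,.12],[i+.012,-i-.00,.146],[-i-.006,-i,.133]]));print(((r-[290,80]+.5)*4-.5+[400,0]).round(0).tolist())
b=cv2.resize(c["img"][130:220,330:365],None,fx=6.6,fy=6.6,interpolation=cv2.INTER_CUBIC)
cv2.imwrite("pics/h3.png",np.clip(b*1.8,0,255).astype(np.uint8))
```

```text
[[592.0, 420.0], [626.0, 426.0], [635.0, 405.0], [643.0, 386.0], [547.0, 244.0], [590.0, 251.0], [548.0, 281.0]]
[[593.0, 418.0], [627.0, 424.0], [637.0, 404.0], [645.0, 385.0], [549.0, 242.0], [592.0, 249.0], [550.0, 279.0]]
[0.577  0.1509 0.1751]
[0.5991 0.1468 0.1751]
[[591.0, 492.0], [629.0, 499.0], [639.0, 475.0], [601.0, 468.0], [650.0, 467.0], [581.0, 472.0]]
```

View pics/h3.png

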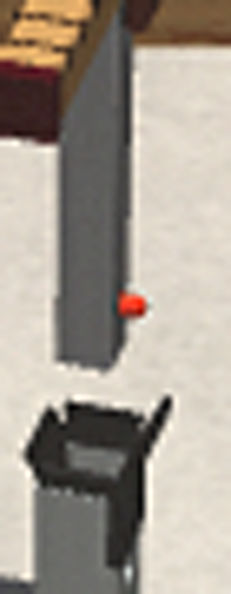

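>>> jog_arm --pt "0 0.003 0 0.001 0 0.005" --pt "0 0 -0.01 0 0 0" --pt "0 0 -0.01 0 0 0" --pt "0 0 -0.006 0 0 0" --pt "0 0 0 0 0 0"

```text
time_s: 6.97
position: [0.587, 0.1596, 0.2918]
tool_rot: [0.733, 0.68, 0.0, 0.0]
force: [-0.3, 0.5, -2.5]
grip_width: 0.0224
```

```bash
python3 st.py
```

```text
6.9667 [0.587  0.1596 0.2918] jawang -0.0757 z [ 5.e-04 -1.e-04 -1.e+00] F [-0.29  0.48 -2.49] T [-0.06 -0.08  0.03] w 0.0224 q7 -0.63
```

>>> jog_arm --pt "0 -0.001 -0.005 0 0 0" --pt "0 0 -0.005 0 0 0" --pt "0 0 -0.004 0 0 0" --pt "0 0 0 0 0 0"

```text
time_s: 7.3
position: [0.5865, 0.1582, 0.2751]
tool_rot: [0.733, 0.68, -0.001, -0.0]
force: [0.3, 0.3, -1.9]
grip_width: 0.0217
```

```bash
python3 st.py
python3 - <<'E'
from h import *
from bench import *
c=camera("scene")
b=cv2.resize(c["img"][130:220,320:380],None,fx=6.6,fy=6.6,interpolation=cv2.INTER_CUBIC)
cv2.imwrite("pics/h4.png",np.clip(b*1.8,0,255).astype(np.uint8))
E
```

```text
7.3 [0.5865 0.1582 0.2751] jawang -0.0757 z [-1.6e-03 -7.0e-04 -1.0e+00] F [ 0.3   0.26 -1.86] T [-0.06 -0.06  0.  ] w 0.0217 q7 -0.63
```

View pics/h4.png

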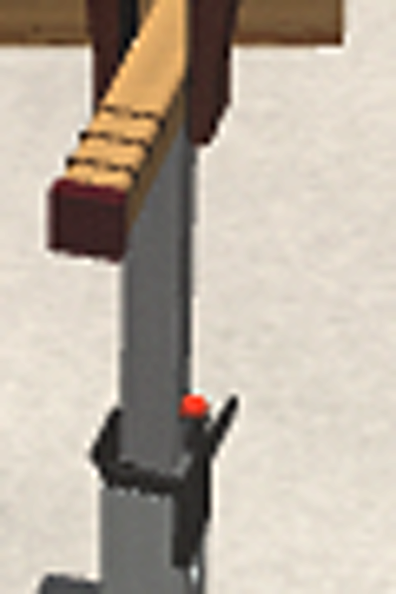

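The foot is between the lips, and the button (195,405) is on the tall lip's side. I'll go on in small steps and watch the force.

>>> jog_arm --pt "0.0003 0.0003 -0.003 0 -0.001 0" --pt "0 0 -0.003 0 0 0" --pt "0 0 -0.003 0 0 0"

```text
time_s: 7.6
position: [0.5877, 0.159, 0.2671]
tool_rot: [0.733, 0.68, 0.001, 0.001]
force: [-0.0, 0.4, -2.0]
grip_width: 0.0218
```

>>> jog_arm --pt "0 0 -0.003 0 0 0" --pt "0 0 -0.003 0 0 0"

```text
time_s: 7.77
position: [0.5874, 0.1593, 0.261]
tool_rot: [0.733, 0.68, 0.001, 0.0]
force: [-0.6, -0.1, 0.5]
grip_width: 0.0217
```

```bash
python3 st.py
```

```text
7.7667 [0.5874 0.1593 0.261 ] jawang -0.0758 z [ 1.8e-03  4.0e-04 -1.0e+00] F [-0.6  -0.12  0.46] T [-0.05  0.43 -0.05] w 0.0217 q7 -0.64
```

>>> jog_arm --pt "0 0 -0.003 0 0.001 0" --pt "0 0 -0.003 0 0 0"

```text
time_s: 7.93
position: [0.5872, 0.1598, 0.2551]
tool_rot: [0.733, 0.68, 0.001, -0.0]
force: [-1.6, -0.1, 1.3]
grip_width: 0.0219
```

```bash
python3 st.py
```

```text
7.9333 [0.5872 0.1598 0.2551] jawang -0.0754 z [ 8.e-04  8.e-04 -1.e+00] F [-1.56 -0.14  1.32] T [-0.07  0.56 -0.06] w 0.0219 q7 -0.65
```

>>> jog_arm --pt "0 -0.0006 -0.003 0 0 0" --pt "0 0 -0.003 0 0 0"

```text
time_s: 8.1
position: [0.587, 0.1597, 0.2493]
tool_rot: [0.733, 0.68, 0.001, -0.0]
force: [-2.9, -0.6, 3.0]
grip_width: 0.022
```

>>> jog_arm --pt "0 0 -0.003 0 0 0" --pt "0 0 -0.003 0 0 0"

```text
time_s: 8.27
position: [0.5866, 0.16, 0.243]
tool_rot: [0.733, 0.68, 0.001, -0.0]
force: [-3.5, 0.5, 0.6]
grip_width: 0.0221
```

```bash
python3 st.py
```

```text
8.2667 [0.5866 0.16   0.243 ] jawang -0.0748 z [ 4.0e-04  1.4e-03 -1.0e+00] F [-3.53  0.48  0.59] T [ 0.02  0.88 -0.06] w 0.0221 q7 -0.65
```

>>> jog_arm --pt "0 -0.0006 -0.003 -0.001 0 0" --pt "0 0 -0.003 0 0 0" --pt "0 0 -0.003 0 0 0"

```text
time_s: 8.52
position: [0.5853, 0.1595, 0.2318]
tool_rot: [0.733, 0.68, -0.001, -0.001]
force: [-2.2, 0.1, 0.0]
grip_width: 0.0216
```

>>> jog_arm --pt "0 0 -0.003 0 0 0" --pt "0 0 -0.003 0 0 0" --pt "0 0 -0.003 0 0 0"

```text
time_s: 8.77
position: [0.5854, 0.1591, 0.2212]
tool_rot: [0.733, 0.68, -0.001, -0.001]
force: [-2.8, 0.3, 0.5]
grip_width: 0.0214
```

```bash
python3 st.py
```

```text
8.7667 [0.5854 0.1591 0.2212] jawang -0.0745 z [-2.7e-03 -2.0e-04 -1.0e+00] F [-2.8   0.34  0.53] T [0.09 0.67 0.01] w 0.0214 q7 -0.66
```

>>> jog_arm --pt "0.0003 0 -0.003 0 -0.002 0" --pt "0 0 -0.003 0 0 0" --pt "0 0 -0.003 0 0 0"

```text
time_s: 9.02
position: [0.5853, 0.1591, 0.2108]
tool_rot: [0.733, 0.68, -0.001, -0.001]
force: [-1.5, -0.2, -0.2]
grip_width: 0.022
```

>>> jog_arm --pt "0 0 -0.002 0 0 0" --pt "0 0 -0.002 0 0 0"

```text
time_s: 9.18
position: [0.5853, 0.1591, 0.206]
tool_rot: [0.733, 0.68, -0.001, -0.001]
force: [-1.5, 0.7, -2.3]
grip_width: 0.0221
```

```bash
python3 st.py
```

```text
9.1833 [0.5853 0.1591 0.206 ] jawang -0.0744 z [-1.9e-03 -2.0e-04 -1.0e+00] F [-1.48  0.72 -2.25] T [0.13 0.55 0.01] w 0.0221 q7 -0.67
```

>>> jog_arm --pt "0 0 -0.0015 0 0 0" --pt "0 0 -0.0015 0 0 0"

```text
time_s: 9.35
position: [0.5858, 0.159, 0.2022]
tool_rot: [0.733, 0.68, -0.0, -0.0]
force: [0.1, -0.0, -2.5]
grip_width: 0.022
```

```bash
python3 st.py
```

```text
9.35 [0.5858 0.159  0.2022] jawang -0.0743 z [-7.e-04  1.e-04 -1.e+00] F [ 0.08 -0.01 -2.48] T [ 0.07 -0.13 -0.  ] w 0.022 q7 -0.67
```

Fx and the wrist torque have dropped to zero, so the button has probably snapped out. I'll check by picture.

Run:
```python
from h import *
from bench import *
W=[]
for n,x0,y0 in(("scene",310,140),("top",235,190)):
    c=camera(n);b=cv2.resize(c["img"][y0:y0+100,x0:x0+66],None,fx=6,fy=6,interpolation=cv2.INTER_CUBIC)
    W.append(np.clip(b*1.8,0,255).astype(np.uint8))
cv2.imwrite("pics/h5.png",np.hstack(W))
```

```text
(no output)
```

View pics/h5.png

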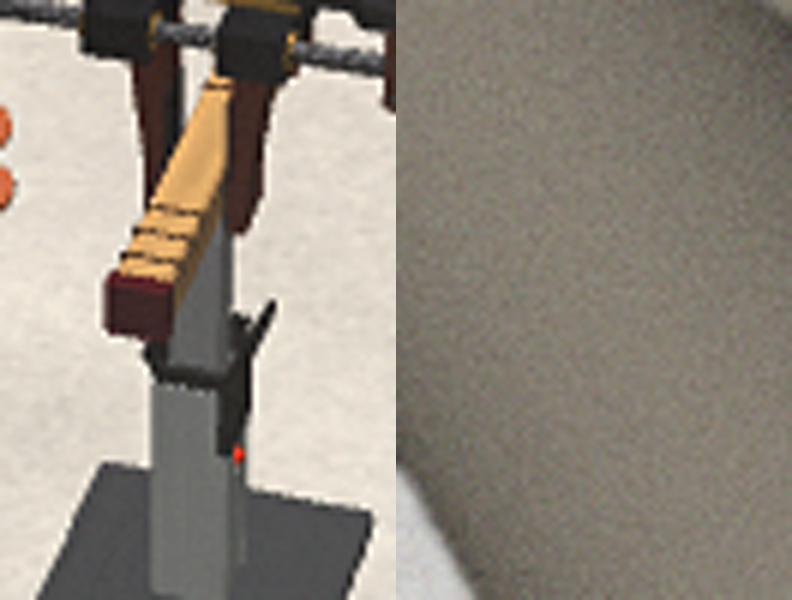

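The orange button shows outside the wall at (238,453), just below the tall lip, and the bar is upright. A gentle test push comes next, so the tube doesn't drop when released.

>>> jog_arm --pt "0 0 -0.001 0 0 0" --pt "0 0 -0.001 0 0 0"

```text
time_s: 9.62
position: [0.5867, 0.1589, 0.2006]
tool_rot: [0.733, 0.68, 0.0, 0.0]
force: [-0.5, 0.6, -1.9]
grip_width: 0.0217
```

```bash
python3 st.py
```

```text
9.6167 [0.5867 0.1589 0.2006] jawang -0.0748 z [ 1.e-03  4.e-04 -1.e+00] F [-0.5   0.57 -1.91] T [ 0.05 -0.06  0.01] w 0.0217 q7 -0.67
```

>>> jog_arm --pt "0 0 -0.001 0 0 0" --pt "0 0 -0.001 0 0 0"

```text
time_s: 9.78
position: [0.5875, 0.1591, 0.1995]
tool_rot: [0.733, 0.68, 0.001, 0.001]
force: [-2.9, -0.1, 6.6]
grip_width: 0.022
```

```bash
python3 st.py
```

```text
9.7833 [0.5875 0.1591 0.1995] jawang -0.0751 z [ 2.7e-03  7.0e-04 -1.0e+00] F [-2.91 -0.06  6.61] T [-0.21  0.76 -0.04] w 0.022 q7 -0.68
```

It resists at 0.1995, so it is locked. I ease off and open.

>>> jog_arm --pt "-0.0008 0 0.0005 0 0.002 0" --pt "0 0 0 0 0 0"

```text
time_s: 9.95
position: [0.5869, 0.1589, 0.2004]
tool_rot: [0.733, 0.68, 0.001, 0.0]
force: [-0.4, 0.3, -2.9]
grip_width: 0.0218
```

```bash
python3 st.py
```

```text
9.95 [0.5869 0.1589 0.2004] jawang -0.0752 z [ 1.4e-03  5.0e-04 -1.0e+00] F [-0.4   0.26 -2.91] T [ 0.13 -0.04 -0.01] w 0.0218 q7 -0.67
```

>>> jog_arm --pt "0 0 0 0 0 0" --pt "0 0 0 0 0 0" --pt "0 0 0 0 0 0" --pt "0 0 0 0 0 0" --pt "0 0 0 0 0 0" --pt "0 0 0 0 0 0" --pt "0 0 0 0 0 0" --pt "0 0 0 0 0 0" --jaw 0.08

```text
time_s: 10.62
position: [0.5881, 0.1587, 0.2012]
tool_rot: [0.733, 0.68, 0.002, 0.001]
force: [0.1, 0.2, -0.9]
grip_width: 0.0721
```

```bash
python3 st.py
```

```text
10.6167 [0.5881 0.1587 0.2012] jawang -0.0757 z [ 4.1e-03  6.0e-04 -1.0e+00] F [ 0.09  0.21 -0.94] T [-0.07 -0.06  0.04] w 0.0721 q7 -0.67
```

Released; now rise straight up.

>>> jog_arm --pt "0 0 0.01 0 0 0" --pt "0 0 0.015 0 0 0" --pt "0 0 0.02 0 0 0" --pt "0 0 0.02 0 0 0" --pt "0 0 0.025 0 0 0" --pt "0 0 0.025 0 0 0" --pt "0 0 0.02 0 0 0" --pt "0 0 0 0 0 0" --pt "0 0 0 0 0 0"

```text
time_s: 11.37
position: [0.5861, 0.1588, 0.347]
tool_rot: [0.733, 0.68, 0.002, 0.001]
force: [0.1, 1.1, -0.4]
grip_width: 0.0802
```

```bash
python3 st.py
python3 - <<'E'
from h import *
from bench import *
c=camera("scene");cv2.imwrite("pics/f0.png",c["img"])
b=cv2.resize(c["img"][140:270,300:400],None,fx=4.6,fy=4.6,interpolation=cv2.INTER_CUBIC)
cv2.imwrite("pics/f1.png",np.clip(b*1.8,0,255).astype(np.uint8))
E
```

```text
11.3667 [0.5861 0.1588 0.347 ] jawang -0.0741 z [ 0.0039  0.0014 -1.    ] F [ 0.15  1.13 -0.37] T [-0.07  0.02  0.03] w 0.0802 q7 -0.6
```

View pics/f0.png

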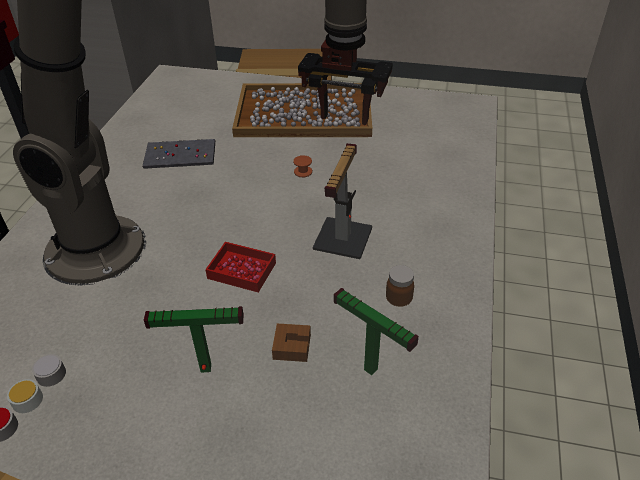

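View pics/f1.png

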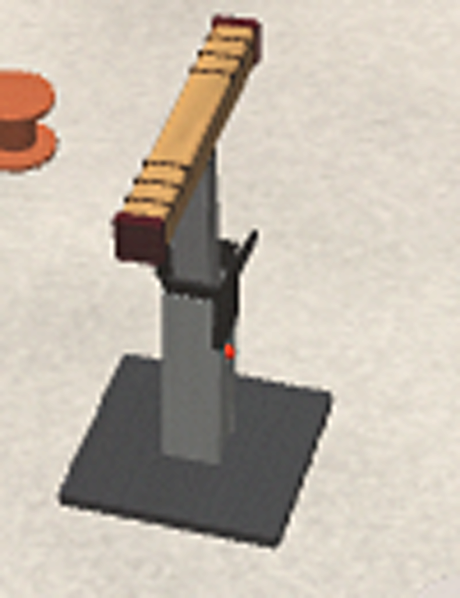

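The crossbar stands upright in the stand with the orange button through the hole at (229,352). The gripper is well clear, and tray, jar and spool are at the same pixels as at the start. I hand it in.

```bash
python3 -c "
from bench import *
print(sign_off())"
```

```text
the job is handed in; nothing more can be done
None
```

The crossbar is locked upright in the stand and released, and I handed the job in at about 11.4 s of the 54 s allowed; sign-off reports no verdict.

I gripped the wooden crossbar across its middle and lifted it out of the block. I lowered it into the stand with the button on the tall lip's side, in steps of 3 mm or less. The vertical push stayed at a few newtons in the readings I took after each move.

**Lock:** The button snapped out with the foot at about 57 mm above the bench. The sideways force and wrist torque dropped to zero, and the button shows outside the wall in the pictures. A gentle test push then met resistance with the foot at about 54 mm, at about 9 N above the hanging load.

**After release:** The bar looks upright, the gripper is about 15 cm above its grasp height, and the tray, jar and spool appear in the same places as at the start.

**Limits and disagreements:** The top camera was blocked by the arm at the stand, so the final check used the scene camera only. The two cameras' position fits disagreed by about 2 mm, but the bar-to-stand distance agreed within 1 mm.

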